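# Find the full slide carton by its weight and load it in the preparation tray

## Task

Only one of the three closed slide cartons is full. Working from left to right, lift each one well clear of the bench to feel its weight and set it back flat where it stood; then lay the heaviest gently in the carton bay of the grey tray, flat on the bay's floor and along the bay, with the other two left lying at their places. Do not disturb the bottles, the timer or the tape roll.

Things in the scene. Friction and masses are not known exactly. Their poses are not given: they have to be found in the camera images.
- carton_left_center (a point): centre of the left (greatest y) of three identical closed slide cartons, 31 x 81 x 27 mm, lying flat; the point is 13.5 mm above its underside; x across its 31 mm width (grip here), y along its length, z up. Which carton is full changes from start to start: the full one weighs about 0.38 kg, the other two about 0.12 kg each; the contents do not shift.
- carton_mid_center (a point): centre of the middle of three identical closed slide cartons, 31 x 81 x 27 mm, lying flat; the point is 13.5 mm above its underside; x across its 31 mm width (grip here), y along its length, z up. Which carton is full changes from start to start: the full one weighs about 0.38 kg, the other two about 0.12 kg each; the contents do not shift.
- carton_right_center (a point): centre of the right (least y) of three identical closed slide cartons, 31 x 81 x 27 mm, lying flat; the point is 13.5 mm above its underside; x across its 31 mm width (grip here), y along its length, z up. Which carton is full changes from start to start: the full one weighs about 0.38 kg, the other two about 0.12 kg each; the contents do not shift.
- tray: fixed grey plastic tray; origin on the bench under the centre of its carton bay, y along the bay. It reaches from -28 to 105 mm in x and -57 to 100 mm in y; floor 3 mm thick, walls up to 13 mm above the bench (far wall at x = 105: 18 mm). Fixed in it: a binder clip (y 60 to 93 mm, top 21 mm above the bench) in the end cell, forceps and marker (x 59 mm and beyond, top 15 mm)
- tray_bay (a point): centre of the carton bay (rectangular cell on the robot's side of the tray), on its floor, 3 mm above the bench; axes as the tray's. The bay is 48 mm in x by 106 mm in y inside; its long walls are 4 mm thick, 10 mm above the bay's floor, with finger notches down to the floor from y = -30 to 30 mm
- brown_bottle: brown screw-cap bottle, 46 mm across, 88 mm high; bystander, to be left alone; origin at the centre of its underside
- dropper: dropper bottle, 32 mm across, 97 mm high; bystander, to be left alone; origin at the centre of its underside
- timer: small digital timer lying on its back, 56 x 64 x 19 mm; bystander, to be left alone; origin at the centre of its underside
- tape: roll of paper tape lying flat, 62 mm across, 19 mm high; bystander, to be left alone; origin at the centre of its underside
Not all that is in view belongs to the job. What is shaped like the part that bears carton_mid_center but orange is not meant. What is shaped like the part that bears carton_left_center but red is not meant.

How it is judged:
On the way, in this order (a step that is already met when the one before it is completed fails the run):
1. the left carton is lifted at least 25 mm clear of the bench (height (world z) of carton_left_center above 0.0385 m and distance of each of carton_mid_center, carton_right_center from where it was at the start of the episode below 0.05 m and height (world z) of each of carton_mid_center, carton_right_center below 0.018 m and angle between each of carton_mid_center, carton_right_center's own z axis and vertical below 0.1 rad), for 0.2 s.
2. the middle carton is lifted at least 25 mm clear of the bench, the ones before it having been put back (height (world z) of carton_mid_center above 0.0385 m and distance of each of carton_left_center, carton_right_center from where it was at the start of the episode below 0.05 m and height (world z) of each of carton_left_center, carton_right_center below 0.018 m and angle between each of carton_left_center, carton_right_center's own z axis and vertical below 0.1 rad), for 0.2 s.
3. the right carton is lifted at least 25 mm clear of the bench, the ones before it having been put back (height (world z) of carton_right_center above 0.0385 m and distance of each of carton_left_center, carton_mid_center from where it was at the start of the episode below 0.05 m and height (world z) of each of carton_left_center, carton_mid_center below 0.018 m and angle between each of carton_left_center, carton_mid_center's own z axis and vertical below 0.1 rad), for 0.2 s.
At the end, for the whole second after the job is handed in: The full (heaviest) carton lies flat on the floor of the tray's carton bay (centre within 12 mm across and 14 mm along the bay, turned less than 0.25 rad from it, its weight on the tray), and the other two lie flat on the bench within 50 mm of where they started ((((x of carton_left_center in the frame of tray_bay between -0.012 and 0.012 m and y of carton_left_center in the frame of tray_bay between -0.014 and 0.014 m and z of carton_left_center in the frame of tray_bay between 0.009 and 0.018 m and angle between the y axis of carton_left_center and the y axis of tray_bay, either way round below 0.25 rad and angle between carton_left_center's own z axis and vertical below 0.1 rad) and (distance of carton_mid_center from where it was at the start of the episode below 0.05 m and height (world z) of carton_mid_center below 0.018 m and angle between carton_mid_center's own z axis and vertical below 0.1 rad) and (distance of carton_right_center from where it was at the start of the episode below 0.05 m and height (world z) of carton_right_center below 0.018 m and angle between carton_right_center's own z axis and vertical below 0.1 rad)) or ((x of carton_mid_center in the frame of tray_bay between -0.012 and 0.012 m and y of carton_mid_center in the frame of tray_bay between -0.014 and 0.014 m and z of carton_mid_center in the frame of tray_bay between 0.009 and 0.018 m and angle between the y axis of carton_mid_center and the y axis of tray_bay, either way round below 0.25 rad and angle between carton_mid_center's own z axis and vertical below 0.1 rad) and (distance of carton_left_center from where it was at the start of the episode below 0.05 m and height (world z) of carton_left_center below 0.018 m and angle between carton_left_center's own z axis and vertical below 0.1 rad) and (distance of carton_right_center from where it was at the start of the episode below 0.05 m and height (world z) of carton_right_center below 0.018 m and angle between carton_right_center's own z axis and vertical below 0.1 rad)) or ((x of carton_right_center in the frame of tray_bay between -0.012 and 0.012 m and y of carton_right_center in the frame of tray_bay between -0.014 and 0.014 m and z of carton_right_center in the frame of tray_bay between 0.009 and 0.018 m and angle between the y axis of carton_right_center and the y axis of tray_bay, either way round below 0.25 rad and angle between carton_right_center's own z axis and vertical below 0.1 rad) and (distance of carton_left_center from where it was at the start of the episode below 0.05 m and height (world z) of carton_left_center below 0.018 m and angle between carton_left_center's own z axis and vertical below 0.1 rad) and (distance of carton_mid_center from where it was at the start of the episode below 0.05 m and height (world z) of carton_mid_center below 0.018 m and angle between carton_mid_center's own z axis and vertical below 0.1 rad))) and contact force between tray and anything else above 2.4 N); the robot touches nothing.
It fails at once if the brown bottle is shifted by more than 30 mm or knocked over (distance of brown_bottle from where it was at the start of the episode above 0.03 m or angle between brown_bottle's own z axis and vertical above 0.5 rad).
It fails at once if the dropper bottle is shifted by more than 30 mm or knocked over (distance of dropper from where it was at the start of the episode above 0.03 m or angle between dropper's own z axis and vertical above 0.5 rad).
It fails at once if the timer is shifted by more than 30 mm or knocked over (distance of timer from where it was at the start of the episode above 0.03 m or angle between timer's own z axis and vertical above 0.5 rad).
It fails at once if the tape roll is shifted by more than 30 mm or knocked over (distance of tape from where it was at the start of the episode above 0.03 m or angle between tape's own z axis and vertical above 0.5 rad).
It fails at once if a carton is dropped or thrown into the tray (faster than 0.4 m/s just above it) ((horizontal distance between carton_left_center and tray_bay below 0.05 m and height (world z) of carton_left_center below 0.05 m and linear speed of carton_left above 0.4 m/s) or (horizontal distance between carton_mid_center and tray_bay below 0.05 m and height (world z) of carton_mid_center below 0.05 m and linear speed of carton_mid above 0.4 m/s) or (horizontal distance between carton_right_center and tray_bay below 0.05 m and height (world z) of carton_right_center below 0.05 m and linear speed of carton_right above 0.4 m/s)).
It also fails if it takes over 67 s, if anything falls off the work surface, if the arm or the gripper's body presses on something with over 40 N, if the wrist force passes 120 N, or if a joint passes its speed limit or range.

## Robot

A 7-joint arm with a two-finger parallel gripper is mounted at the origin on a cart in front of the work surface, level with it; the furniture and walls round the work are solid. World frame = base frame: x ahead of the robot, y to its left, z up, the work surface at z = 0. Lengths are in m, angles in rad, forces in N, time in s.
With the tool pointing down it reaches from about 0.35 to 0.775 m from the base axis. Payload 3.1 kg.
Tool frame: the origin (TCP) lies at the very end of the fingers, on their centre line; the grasp point (between the pads) lies arm.tcp_to_grasp behind it (arm.tcp_to_grasp is the distance from the TCP to the grasp point, in m); z points along the fingers, x is the direction in which the jaws open and shut, and the axes are right-handed (so a half turn about z gives the same grasp; the last joint's range is limited). The gripper opens to 85 mm and grips with 20 to 120 N. Pads are 22 mm wide; open, the fingers measure 114 mm over their backs; the gripper's body (76 mm by 85 mm) begins 54 mm behind the grasp point. The pads swing forward as they close: fully open they stand 13 mm farther back than shut.
Start: joints at [1.087, 0.311, 0.014, 1.512, -0.004, 1.319, -0.027], TCP at [0.235, -0.497, 0.231] pointing down, gripper open.
Joint ranges: [-2.7, 2.7], [-0.3, 1.91], [-1.27, 1.3], [0.12, 2.57], [-1.44, 4.58], [0.2, 2.03], [-3.05, 3.05]. Speed limits (rad/s): [2.79, 2.79, 3.14, 3.14, 3.14, 3.14, 3.14].

## Interface

Orientations are given as a unit quaternion [w, x, y, z].
In Python, from station import arm gives the robot as it stands. Calls block until the motion is done:
- arm.move_pose(position, orientation): joint-space move of the TCP to a pose.
- arm.move_l(position, rotation=None, vel=0.15): straight line of the TCP; rotation=None keeps the orientation; vel is the mean speed in m/s.
- arm.set_joints(angles): joint-space move.
- arm.command_gripper(opening): opening from 0.0 (shut) to 1.0 (fully open); the grip force is fixed at half the most; returns when the fingers have stopped.
- arm.sleep(seconds).
- arm.inverse_kinematics(position, orientation): joint angles nearest the present ones, or None.
- arm.get_state(): the state.
- arm.capture(name): name is "side" or "top" or "wrist"; returns a dict with "img" (420x560x3 uint8, red, green, blue), "depth" (420x560 float32, m along the optical axis (not along the pixel's ray), 0 where there is no reading), "K" (3x3 intrinsics, pixels), "origin" and "rotation" of the camera in the world. Camera axes: x right, y down, z forward; pixel columns grow to the right and rows downward; lengths in m; the calibration is good to about 2 mm. The wrist camera is an equidistant fisheye: a pixel r from the principal point sees the ray r / f radians off the axis. A picture is of the moment at which its call begins.
A pose or a line that the arm cannot do raises arm.MotionError and nothing moves.
- arm.close_job(): hands the job in, once; it reports no verdict.
Trained networks look in a picture, given as the dict that the camera call returned (one of the last four; its "shot" number tells which), for a name from the list of things; names that differ only in an ending like _2 or _b are one class to them, and where a whole thing is asked for, a point or a joint stands for the part that bears it (a point fixed in the world has none). Each returns a list of dicts, best first, with "confidence" (0 to 1); they miss things now and then, are a little off and sometimes report something else, mostly with a low value. They report only what shows in the picture. A call takes as long as a camera call. They do not tell look-alikes from the thing itself.
- arm.boxes_of(picture, name): "point" ([x, y, z] in m, in the coordinates of the camera as it stood for that picture, good to about 4 mm: the middle of the surface that is visible of it).
The state is a dict: "time_s": time; "q": joint angles; "qvel": joint speeds; "tau": joint torques, N m; "ee_pos": TCP position; "eef_rot": TCP orientation; "contact_force": force on the tool from outside, world axes, zero at the start; "torque": the same for the moment, N m; "gripper_width": opening from 0.0 (shut) to 1.0 (fully open).
Only numpy, scipy, OpenCV 4.12 (cv2) and the standard library are available. Lean on these libraries where they do the work, as an engineer would, in place of code of your own. Each camera call takes 0.05 s, during which the arm holds its last target. There are 200 camera calls.

## Working session

There is one attempt and no reset: what is moved stays moved. The work goes in short steps, each a Python script; the robot and the scene stay as the last script left them, time stands still between calls to the robot, and variables do not carry over. Pictures are saved under pics/ and viewed, about 8 in all and at most 12, crops included, and the job is handed in when it is done.

```bash
mkdir -p pics; ls
cat > h.py <<'E'
import numpy as np, cv2
from station import arm
def world(c,p): return np.array(c["origin"])+np.array(c["rotation"])@np.array(p)
def save(c,n,crop=None,s=1):
    im=c["img"][:,:,::-1]
    if crop: x0,y0,x1,y1=crop; im=im[y0:y1,x0:x1]
    cv2.imwrite("pics/"+n,cv2.resize(im,None,fx=s,fy=s,interpolation=cv2.INTER_CUBIC))
def pix(c,w):
    p=np.array(c["rotation"]).T@(np.array(w)-np.array(c["origin"])); q=np.array(c["K"])@p; return (q[:2]/q[2]).round(0)
def cloud(c):
    d=c["depth"]; v,u=np.indices(d.shape); K=np.array(c["K"])
    p=np.stack([(u-K[0,2])/K[0,0]*d,(v-K[1,2])/K[1,1]*d,d],-1)
    return p@np.array(c["rotation"]).T+np.array(c["origin"])
E
python3 - <<'E'
from h import *
np.set_printoptions(precision=4,suppress=True)
print(arm.tcp_to_grasp, arm.get_state())
for n in("top","side"):
    c=arm.capture(n); save(c,n+"1.png",s=1.4); np.savez("pics/"+n+"1.npz",**{k:c[k] for k in("img","depth","K","origin","rotation")})
    print(n,c["origin"],c["rotation"])
    for k in("carton_left_center","tray","brown_bottle","dropper","timer","tape"):
        for b in arm.boxes_of(c,k):
            w=world(c,b["point"]); print(n,k,round(b["confidence"],2),w,pix(c,w))
E
```

```text
pics
0.0187 {'time_s': 0.0, 'q': array([ 1.0873,  0.3118,  0.014 ,  1.5131, -0.0044,  1.3192, -0.0272]), 'qvel': array([-0.0007, -0.0007, -0.0002, -0.0004, -0.0004, -0.0004,  0.0004]), 'tau': array([ -0.0001, -37.9917,   0.1459, -23.0592,   0.0123,   0.0137,
         0.    ]), 'ee_pos': array([ 0.2349, -0.4965,  0.2302]), 'eef_rot': array([-0.0006,  0.8449, -0.535 , -0.001 ]), 'contact_force': array([-0.1582, -0.3852,  0.5529]), 'torque': array([-0.0168, -0.02  ,  0.011 ]), 'gripper_width': 1.0007884868185726}
top [0.3468 0.0122 1.6909] [-0.0276  0.7119 -0.7006  0.0395]Traceback (most recent call last):
  File "<stdin>", line 9, in <module>
  File "h.py", line 3, in world
    def world(c,p): return np.array(c["origin"])+np.array(c["rotation"])@np.array(p)
                                                 ~~~~~~~~~~~~~~~~~~~~~~~^~~~~~~~~~~~
ValueError: matmul: Input operand 1 has a mismatch in its core dimension 0, with gufunc signature (n?,k),(k,m?)->(n?,m?) (size 3 is different from 4)
```

```bash
cat > fix.py <<'E'
s=open('h.py').read()
s=s.replace('np.array(c["rotation"])','rm(c["rotation"])').replace('from station import arm','from station import arm\nfrom scipy.spatial.transform import Rotation as R\ndef rm(q): return R.from_quat(np.array(q)[[1,2,3,0]]).as_matrix()')
open('h.py','w').write(s)
E
python3 fix.py
python3 - <<'E'
from h import *
np.set_printoptions(precision=4,suppress=True)
for n in("top","side"):
    c=arm.capture(n); save(c,n+"1.png",s=1.4); np.savez("pics/"+n+"1.npz",**{k:c[k] for k in("img","depth","K","origin","rotation")})
    print(n,c["origin"])
    for k in("carton_left_center","tray","brown_bottle","dropper","timer","tape"):
        for b in arm.boxes_of(c,k):
            w=world(c,b["point"]); print(n,k,round(b["confidence"],2),w,pix(c,w))
E
```

```text
top [0.3468 0.0122 1.6909]
top carton_left_center 0.74 [0.3652 0.2035 0.0276] [205. 253.]
top carton_left_center 0.53 [0.4699 0.2234 0.0261] [199. 219.]
top tray 0.92 [ 0.6804 -0.0876 -0.0019] [300. 155.]
top brown_bottle 0.72 [0.6306 0.2751 0.066 ] [182. 165.]
top dropper 0.47 [ 0.598  -0.3731  0.0432] [394. 180.]
top timer 0.87 [ 0.4804 -0.3787  0.0135] [393. 219.]
top tape 0.76 [0.4283 0.3972 0.0156] [143. 232.]
top tape 0.44 [0.4706 0.2212 0.03  ] [200. 219.]
top tape 0.31 [0.4743 0.0065 0.0309] [270. 219.]
side [ 0.2262 -1.2692  0.9381]
side carton_left_center 0.75 [0.4669 0.1999 0.0298] [262. 179.]
side carton_left_center 0.49 [0.363  0.1859 0.0321] [231. 185.]
side tray 0.93 [ 0.6757 -0.0944  0.0077] [350. 226.]
side brown_bottle 0.7 [0.6424 0.2593 0.0476] [308. 159.]
side dropper 0.8 [ 0.5963 -0.3877  0.0432] [359. 288.]
side timer 0.95 [ 0.4808 -0.3937  0.0171] [314. 306.]
side tape 0.76 [0.4313 0.3812 0.0237] [243. 156.]
side tape 0.25 [ 0.5967 -0.3894  0.0491] [359. 287.]
```

View pics/top1.png

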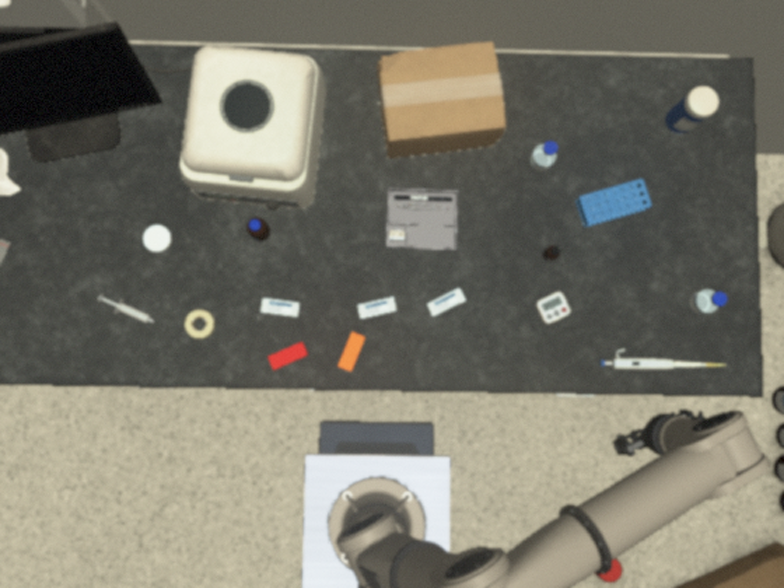

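The top picture shows three white cartons at (280,307), (377,308) and (446,301), in the 1.4x scale. The red block at (288,355) and the orange one at (351,351) are decoys. The tray is at (422,220) with its clip cell at (397,234).

Run:
```python
from h import *
np.set_printoptions(precision=4,suppress=True)
c=dict(np.load("pics/top1.npz")); P=cloud(c); hsv=cv2.cvtColor(c["img"],cv2.COLOR_RGB2HSV)
def rect(m,z):
    n,l,s,ce=cv2.connectedComponentsWithStats(m.astype(np.uint8))
    for i in range(1,n):
        if s[i,4]<60: continue
        v,u=np.where(l==i); K=c["K"]; r=np.stack([(u-K[0,2])/K[0,0],(v-K[1,2])/K[1,1],np.ones(len(u))],1)@rm(c["rotation"]).T
        w=c["origin"]+r*((z-c["origin"][2])/r[:,2])[:,None]
        (x,y),(a,b),t=cv2.minAreaRect((w[:,:2]*1000).astype(np.float32)); print(np.round([x,y,a,b,t],1),s[i,4],ce[i].round(0), np.median(P[v,u,2]).round(4))
box=(P[...,0]>.4)&(P[...,0]<.55)&(P[...,1]>-.25)&(P[...,1]<.35)
print("cartons"); rect(box&(hsv[...,2]>150),.027)
print("tray"); box=(P[...,0]>.55)&(P[...,0]<.80)&(P[...,1]>-.22)&(P[...,1]<.05)&(P[...,2]<.03)
rect(cv2.morphologyEx((box&(hsv[...,2]>100)&(P[...,2]<.03)).astype(np.uint8),cv2.MORPH_CLOSE,np.ones((7,7))),.013)
save(c,"t2.png",(150,120,360,270),3.7)
```

```text
cartons
[ 486.9 -142.7   33.1   83.3   27.4] 292 [318. 215.] 0.0247
[469.  221.7  83.7  33.5  83.8] 298 [200. 219.] 0.025
[471.7   9.1  33.8  83.5  14. ] 294 [269. 219.] 0.0248
tray
[674.5 -88.5 162.3 140.5  88.8] 2245 [301. 156.] 0.0026
```

View pics/t2.png

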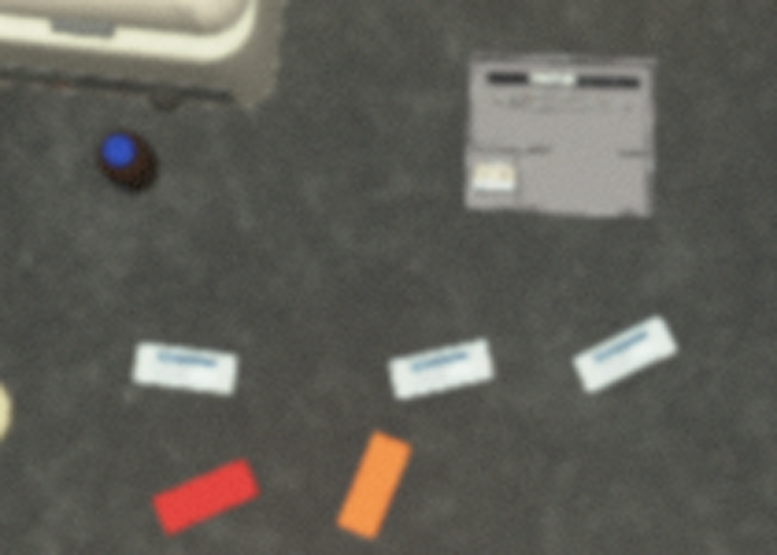

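Left to right, the three white cartons match the description. The tray's clip cell is at the +y, near end, so the bay centre is near (0.636, -0.109). I'm moving above the left carton for a closer look.

```bash
cat >> h.py <<'E'
np.set_printoptions(precision=4,suppress=True)
def down(deg):
    a=np.radians(deg)/2; return np.array([0,np.cos(a),np.sin(a),0])
def wplane(c,u,v,z):
    K=np.array(c["K"]); dx=np.asarray(u,float)-K[0,2]; dy=np.asarray(v,float)-K[1,2]
    th=np.hypot(dx/K[0,0],dy/K[1,1]); ph=np.arctan2(dy/K[1,1],dx/K[0,0])
    r=np.stack([np.sin(th)*np.cos(ph),np.sin(th)*np.sin(ph),np.cos(th)],-1)@rm(c["rotation"]).T
    return np.array(c["origin"])+r*((z-np.array(c["origin"])[2])/r[...,2])[...,None]
def rectified(c,cx,cy,z,half=.09,mm=0.4):
    "top-down map of plane z: rows go down in x, columns right in -y; mm per px"
    n=int(2*half*1000/mm); K=np.array(c["K"])
    X=cx+half-(np.arange(n)+.5)*mm/1000; Y=cy+half-(np.arange(n)+.5)*mm/1000
    g=np.stack(np.broadcast_arrays(X[:,None],Y[None,:],z),-1)
    p=(g-np.array(c["origin"]))@rm(c["rotation"])
    th=np.arctan2(np.hypot(p[...,0],p[...,1]),p[...,2]); ph=np.arctan2(p[...,1],p[...,0])
    return cv2.remap(c["img"],(K[0,2]+K[0,0]*th*np.cos(ph)).astype(np.float32),(K[1,2]+K[1,1]*th*np.sin(ph)).astype(np.float32),cv2.INTER_LINEAR)
def carton(c,cx,cy):
    half,mm=.07,.4; im=rectified(c,cx,cy,.027,half,mm); hsv=cv2.cvtColor(im,cv2.COLOR_RGB2HSV)
    m=cv2.morphologyEx(((hsv[...,2]>130)&(hsv[...,1]<90)).astype(np.uint8),cv2.MORPH_CLOSE,np.ones((15,15)))
    n,l,s,ce=cv2.connectedComponentsWithStats(m); mid=im.shape[0]/2
    i=min((i for i in range(1,n) if s[i,4]>5000),key=lambda i:np.hypot(*(ce[i]-mid)))
    v,u=np.where(l==i); w=np.stack([cx+half-(v+.5)*mm/1000,cy+half-(u+.5)*mm/1000],1)
    (x,y),(a,b),t=cv2.minAreaRect((w*1000).astype(np.float32))
    if a>b: a,b,t=b,a,t-90
    return x/1000,y/1000,(t+90)%180-90,a,b
E
python3 - <<'E'
from h import *
print([arm.inverse_kinematics([x,y,.14],down(a)) for x,y,a in((.469,.2217,-6.2),(.4717,.009,14),(.487,-.1427,27.4),(.6356,-.109,-1.2))])
arm.move_pose([.3,-.2,.22],down(-20)) 
print(arm.get_state()["time_s"])
arm.move_pose([.469,.2217,.14],down(-6.2)); 
arm.command_gripper(.68)
s=arm.get_state();print(s["time_s"],s["q"],s["ee_pos"],s["gripper_width"])
c=arm.capture("wrist"); save(c,"w1.png",s=1.2); print(c["origin"],c["K"])
print(carton(c,.469,.2217))
for b in arm.boxes_of(c,"carton_left_center"): print(b["confidence"],world(c,b["point"]))
im=rectified(c,.469,.2217,.027)[:,:,::-1]; cv2.imwrite("pics/r1.png",im)
E
```

```text
[array([ 0.3141,  0.5596, -1.1143,  1.707 ,  0.5329,  1.2165, -1.0416]), array([ 0.488 ,  0.2933, -0.6553,  1.8366,  0.2013,  1.0785,  0.0018]), array([ 0.6829,  0.3479, -0.5453,  1.7486,  0.1997,  1.1005,  0.5513]), array([ 0.4361,  0.6105, -0.4753,  1.3479,  0.2801,  1.2493, -0.0746])]
1.9667
4.05 [ 0.3353  0.5837 -1.1582  1.7066  0.5652  1.2327 -1.0685] [0.4691 0.2213 0.1401] 0.6815591260362991
[0.4771 0.2928 0.2825] [[325.1923   0.     279.4849]
 [  0.     325.1923 210.2702]
 [  0.       0.       1.    ]]
(0.47055596923828125, 0.22323228454589844, -6.4830780029296875, 32.111515045166016, 87.15725708007812)
0.76 [0.3693 0.2065 0.0264]
0.66 [0.4727 0.2249 0.0305]
0.17 [ 0.6319 -0.0686  0.0027]
```

View pics/r1.png

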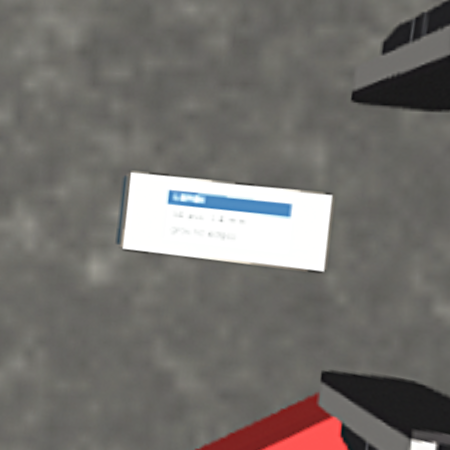

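The wrist view shows the left carton at about (0.4705, 0.2213), turned -6.4°, with the jaw path clear of the red decoy. I'll lift it now.

```bash
cat >> h.py <<'E'
def force(n=5):
    f=[]
    for _ in range(n): f.append(np.r_[arm.get_state()["contact_force"],arm.get_state()["tau"][[1,3]]]); arm.sleep(.05)
    return np.mean(f,0)
def pick(x,y,a,z=.004):
    arm.move_l([x,y,.06],down(a),vel=.2); f0=force()
    arm.move_l([x,y,z],vel=.08); arm.command_gripper(0.0)
    w=arm.get_state()["gripper_width"]
    arm.move_l([x,y,z+.056],vel=.12); arm.sleep(.3); f1=force()
    s=arm.get_state(); print("width",w,s["gripper_width"],"df",f1-f0,"t",s["time_s"])
def put(x,y,z=.0045,op=.68):
    arm.move_l([x,y,z],vel=.1); arm.command_gripper(op); arm.move_l([x,y,.13],vel=.2)
E
python3 - <<'E'
from h import *
pick(.4705,.2215,-6.4)
put(.4705,.2215)
c=arm.capture("wrist"); print(carton(c,.4705,.2215)); print(arm.get_state()["time_s"],arm.get_state()["gripper_width"])
arm.move_pose([.4717,.0091,.14],down(14))
c=arm.capture("wrist"); print(carton(c,.4717,.0091),arm.get_state()["time_s"],arm.get_state()["q"])
cv2.imwrite("pics/r2.png",rectified(c,.4717,.0091,.027)[:,:,::-1])
E
```

```text
width 0.3399754428328379 0.34228165901642926 df [-0.277  -0.4612 -1.5412 -1.0724 -0.6236] t 7.3333
(0.4698892822265625, 0.22281997680664062, -6.215629577636719, 32.0756721496582, 88.59688568115234)
9.2583 0.6855245300514006
(0.47311065673828123, 0.008329273223876953, 13.736273765563965, 32.077735900878906, 82.74592590332031) 10.1667 [ 0.7807  0.4222 -1.0743  1.8287  0.4067  1.1355 -0.1871]
```

View pics/r2.png

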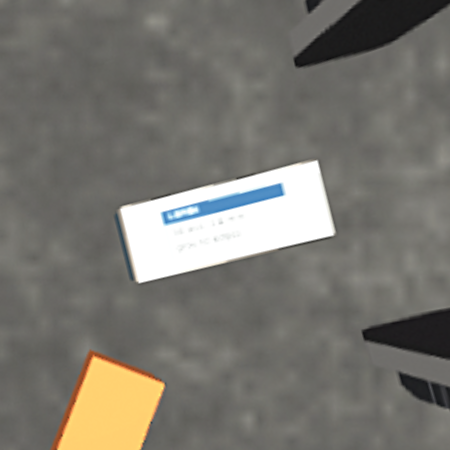

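The left carton weighs about 1.5 N, so it is light, and it is back in place. The middle carton is at (0.473, 0.008), turned 13.7°, with the orange decoy well off to the side.

Run:
```python
from h import *
pick(.473,.0083,13.8); put(.473,.0083)
c=arm.capture("wrist"); print(carton(c,.473,.0083),arm.get_state()["time_s"])
arm.move_pose([.487,-.1427,.14],down(27.4))
c=arm.capture("wrist"); r=carton(c,.487,-.1427); print(r,arm.get_state()["time_s"],arm.get_state()["q"])
cv2.imwrite("pics/r3.png",rectified(c,.487,-.1427,.027)[:,:,::-1])
if abs(r[4]-84)<6 and abs(r[3]-32)<3 and np.hypot(r[0]-.487,r[1]+.1427)<.008:
    pick(*r[:3]); put(*r[:2])
    c=arm.capture("wrist"); print(carton(c,*r[:2]),arm.get_state()["time_s"])
```

```text
width 0.3371777491701552 0.3372726956543988 df [-0.298  -0.1698 -4.0269 -1.8845 -1.3859] t 13.35
(0.46920028686523435, 0.007528972625732422, 13.547938346862793, 37.626644134521484, 82.74491119384766) 15.275
(0.4884474182128906, -0.1440592803955078, 26.882488250732422, 32.062599182128906, 82.41486358642578) 15.9833 [ 1.0399  0.5173 -1.0833  1.739   0.4881  1.1889  0.3003]
width 0.3368321706843909 0.3410176202642783 df [-0.3598 -0.5438 -0.8454 -1.0464 -0.6461] t 19.1667
(0.4842113647460938, -0.1433508758544922, 27.12128448486328, 36.47007369995117, 85.68729400634766) 21.0917
```

The middle carton is the full one: 4.0 N against 1.5 and 0.8 N. Next I look at the bay and at the middle carton again.

Run:
```python
from h import *
arm.move_pose([.6356,-.109,.17],down(-1.2))
c=arm.capture("wrist"); a=rectified(c,.655,-.10,.013,.12,.5)
for b in arm.boxes_of(c,"tray")[:2]: print(b["confidence"],world(c,b["point"]))
arm.move_pose([.472,.008,.13],down(13.7))
c=arm.capture("wrist"); print(carton(c,.472,.008),arm.get_state()["time_s"])
b=rectified(c,.472,.008,.027,.075,.5)
b=cv2.copyMakeBorder(b,0,len(a)-len(b),0,0,cv2.BORDER_CONSTANT)
im=np.hstack([a,b]); cv2.imwrite("pics/r4.png",cv2.resize(im,None,fx=1,fy=1)[:,:,::-1]); print(im.shape)
```

```text
0.67 [ 0.6759 -0.0833  0.0003]
(0.4691845703125, 0.007396213531494141, 13.815024375915527, 37.76036071777344, 82.68437957763672) 22.75
(480, 780, 3)
```

View pics/r4.png

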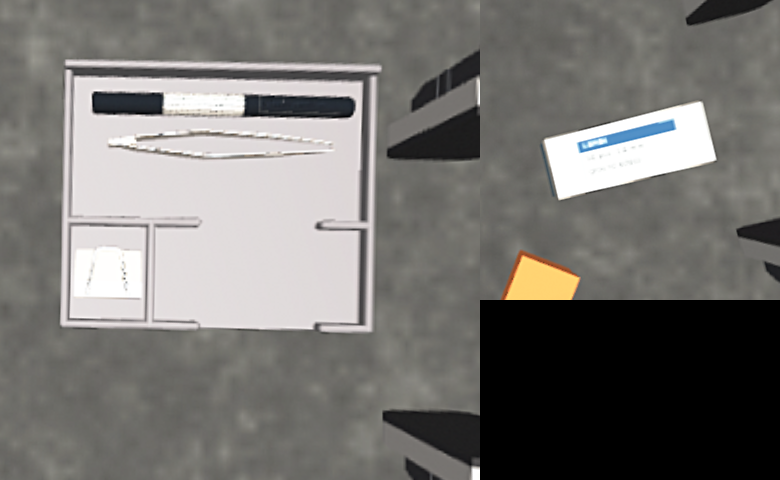

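Bay centre is (0.6376, -0.1092), yaw about -1.2°, from the notch and wall ends at image (199-317, 223-326). The middle carton is at (0.472, 0.008) and intact. I'll place it now.

Run:
```python
from h import *
pick(.472,.008,13.8)
s=arm.get_state()["ee_pos"]
arm.move_l([.472,.008,.09],vel=.15)
X,Y=.6376,-.1092
arm.move_l([X,Y,.09],down(-1.2),vel=.12)
arm.move_l([X,Y,.03],vel=.1); arm.move_l([X,Y,.0078],vel=.04)
print(force(3),arm.get_state()["ee_pos"])
arm.command_gripper(.6); arm.sleep(.2)
arm.move_l([X,Y,.17],vel=.15)
c=arm.capture("wrist"); print(carton(c,X,Y),arm.get_state()["time_s"])
cv2.imwrite("pics/r5.png",rectified(c,X,Y,.03,.09,.4)[:,:,::-1])
arm.move_pose([.45,-.25,.25],down(-20))
c=arm.capture("top"); save(c,"t6.png",(150,120,430,300),2.8); print(arm.get_state()["time_s"])
```

```text
width 0.33737330332562526 0.33509066676656446 df [-0.6986 -0.6299 -3.9385 -1.8957 -1.3661] t 25.8833
[ -2.8703  -0.5378   0.2864 -49.7807 -18.4863] [ 0.6371 -0.1094  0.0079]
(0.6575999755859375, -0.10080000305175782, 0.0, 99.60003662109375, 122.79999542236328) 31.5083
32.5333
```

View pics/r5.png

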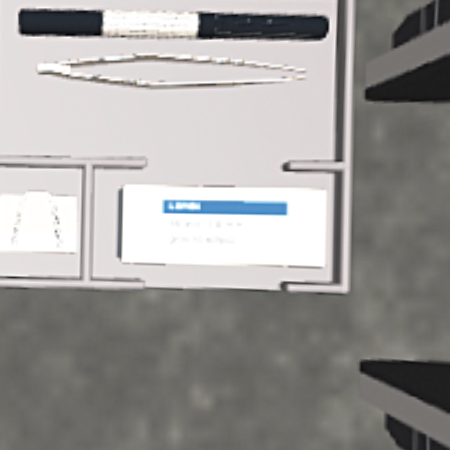

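View pics/t6.png

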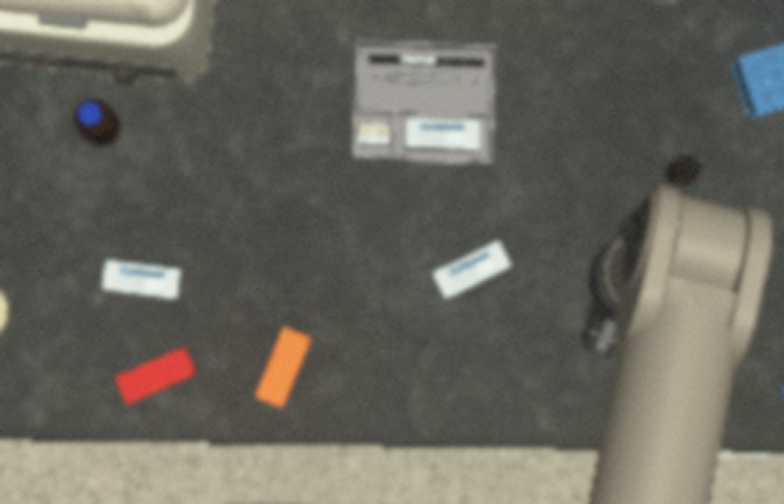

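Carton in the bay spans image rows 185-266 between walls at 161 and 286. It is about 1 mm off centre across the bay and 3 mm along it, flat and aligned. The other two are at their places.

Run:
```python
from h import *
arm.close_job(); print(arm.get_state()["time_s"])
```

```text
the job is handed in; nothing more can be done
the job is handed in; nothing more can be done
```

I lifted the left, middle and right cartons in turn and set each one back. They weighed about 1.5, 4.0 and 0.8 N, so the middle one was full. I laid it in the tray's carton bay and handed the job in at about 33 s of robot time.

**Checks that passed:**
- In the last wrist picture the full carton lies flat and along the bay, about 1 mm off centre across it and 3 mm along it.
- In the last top picture the left and right cartons lie where they started, and the brown bottle has not visibly moved.

**Checks that were incomplete or failed:**
- The timer and the dropper were partly or wholly hidden by the arm in the last top picture, and the tape roll was only at its edge. I did not confirm those three at the end, but the gripper only came down at the cartons and the bay.
- The automatic carton outline did not work over the pale tray because it merged the carton with it. I read the carton's final position in the bay from the picture instead.

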